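# Seat the filter drawer and start its retaining screw

### The arm

A 6-joint arm with a two-finger parallel gripper is mounted at the origin on the work surface. World frame = base frame: x ahead of the robot, y to its left, z up, the work surface at z = 0. Lengths are in m, angles in rad, forces in N, time in s.
With the tool pointing down it reaches from about 0.3 to 0.75 m from the base axis. Payload 8.5 kg.
Tool frame: the origin (TCP) lies between the finger pads, 19 mm behind the fingertips; this is the grasp point; z points along the fingers, y is the line along which they close (so a half turn about z gives the same grasp; the last joint's range is limited). The gripper opens to 88 mm and grips with 3 to 60 N. Pads are 18 mm wide; open, the fingers measure 123 mm over their backs; the gripper's body (75 mm by 187 mm) begins 45 mm behind the grasp point.
Start: joints at [0.927, 0.381, 1.297, -0, 1.464, -0.215], TCP at [0.229, 0.5, 0.257] pointing down, gripper open.
Joint ranges: [-3.11, 3.11], [-0.89, 2.33], [0.22, 2.48], [-1.42, 4.56], [0.17, 2.85], [-2.88, 2.88]. Speed limits (rad/s): [2.39, 2.39, 3.14, 3.14, 3.14, 3.14].

### API

Orientations are given as a unit quaternion [w, x, y, z].
In Python, from station import read_state, grab_frame, ticket gives the robot as it stands. The module is installed in compiled form; this text tells all that it offers.
- The arm moves only by the tool move_arm, never from a script. Its argument "targets" is one flat list of numbers, 7 for each row, row after row: the turn, a rotation vector about the tool's x, y, z in units of 6 degrees (1.0 is 6 degrees), then the shift along the tool's x, y, z in mm, then the opening, from -1 (shut) to 1 (fully open). In form: [wx, wy, wz, x, y, z, jaw, wx, wy, wz, x, y, z, jaw, ...]. A call has 1 to 8 rows; each row is the pose to reach, as a shift and turn from the pose commanded when the call began, along the tool's axes at that moment; what a row does not reach only later rows make up. A row lasts 1/12 s, in which the tool goes at most 41.7 mm and 7.16 degrees, less where a joint would pass 70% of its speed; a pose out of reach is approached as far as the arm can. A call with a gripper value outside its range is refused whole. The fingers move at their own pace and stop on an object; "squeeze" is the grip in N (left out, the last holds). Time passes only in rows, so rows that repeat a pose let the fingers close. It gives the time, the measured TCP pose, the force, the opening and the grip force at its end, in the units of the state.
- read_state(): the state, without advancing time (a new reading comes with each control period).
- grab_frame(name): name is "scene" or "top" or "wrist"; returns a dict with "frame" (420x560x3 uint8, red, green, blue), "depth" (420x560 float32, m along the optical axis (not along the pixel's ray), 0 where there is no reading), "fov_y" (degrees; the focal length in pixels is half the picture's height over the tangent of half this angle, whatever the lens; pixels are square), "cx", "cy" (the principal point, pixels), "k1" (the pictures are not rectified: a ray, as slopes to the right and down, at radius r is drawn at 1 + k1 r^2 times it, then the intrinsics apply), "R" (3x3) and "t" (3): a world point X has camera coordinates R X + t; the wrist camera has in their place "T_tool_cam" (4x4, takes a point from camera to tool coordinates, whose origin is the TCP and whose axes are the flange's). Camera axes: x right, y down, z forward; pixel columns grow to the right and rows downward; lengths in m; the calibration is good to about 2 mm. A picture is of the moment at which its call begins: read the wrist's pose just before it.
- ticket.finish_job(): hands the job in; it is judged then, once.
The state is a dict: "t": time; "joint_pos": joint angles; "dq": joint speeds; "effort": joint torques, N m; "tcp_pos": TCP position; "ee_rot": TCP orientation; "force": force on the tool from outside, world axes, zero at the start; "torque": the same for the moment, N m; "width": finger opening in m; "finger_force": force on a finger pad.
Only numpy, scipy, OpenCV 4.12 (cv2) and the standard library are available. Lean on these libraries where they do the work, as an engineer would, in place of code of your own. Each camera call takes 0.05 s, during which the arm holds its last target. There are 200 camera calls.

### The job

Push the filter unit's open drawer fully home until it clicks into its detent. Then start the red-knobbed retaining screw on the unit's roof: turn it backward (anticlockwise seen from above) until it drops into its thread, then forward (clockwise) one full turn, and finish still gripping the knob with the fingers, holding the started screw there. Leave the loose glassware, bottles and filter puck where they stand.

Things in the scene. Friction and masses are not known exactly. Their poses are not given: they have to be found in the camera images.
- unit: White bench-top air-filter unit, 220 (its x) x 260 (y) x 100 mm high, fixed to the bench. Origin: centre of its underside. Its x axis points from the drawer side (front, facing the robot) to its back. A low black display (60 x 150 mm, 9 mm high) lies on the back of the roof.
- drawer (a joint): How far the drawer is pulled out, m; 0 is fully home. It slides along the unit's x axis, with about 1.5 N of friction. A sprung detent resists with about 6 N between 12 and 6 mm before home, then pulls the drawer in and holds it. There is a hard stop at 0.
- drawer_front (a point): Point on the drawer's outer face, on its centre line, 70 mm above the bench. The front panel is blue, flat, 130 mm wide and 16 mm thick, reaching from 18 to 88 mm above the bench; it is pushed along the unit's +x. When home its outer face stands 16 mm out from the unit's front face.
- screw_grip (a point): Centre of the screw's round red knurled knob, on its upright axis: 34 mm diameter, 24 mm tall (12 mm above and below this point). A white stripe on its top runs from the axis along this point's x axis. It starts loose, this point 148 to 150 mm above the bench; after the drop about 144 mm; one turn further on 138 mm. The captive screw hangs by its own weight (1.2 N).
- screw (a joint): Angle of the screw, rad, growing clockwise seen from above (forward); unlimited. At 0 the white stripe points along the unit's +x. Turned backward the loose screw climbs gently and, 0.5 to 2.3 rad from its start (unknown beforehand), drops 6 mm. Turned forward without that drop it binds, cross-threaded, within half a turn. Turning torque under 0.05 N m.
- screw_lift (a joint): How far the screw has sunk, m: 0 at the thread's top, 0 to 0.002 at the start, about 0.006 after the drop, 0.012 one turn on; it bottoms at 0.015. Lead 6 mm, right-handed, 1 mm axial play: the fingers must follow it down. A stiff grip keeps the screw from dropping until it is lowered or let go; past the place it still drops then.
- boss_top (a point): Centre of the top of the fixed steel boss in which the screw stands, 122 mm above the bench and on the screw's axis; the boss is 26 mm in diameter, with a 52 mm flange, 4 mm thick, at its foot on the roof (100 mm).
- beaker: Loose bystander: glass beaker, 68 mm diameter, 85 mm high, origin at the centre of its underside.
- amber_small: Loose bystander: amber bottle, 60 mm diameter, 130 mm high, origin at the centre of its underside.
- cup: Loose bystander: white plastic cup, 72 mm diameter, 80 mm high, origin at the centre of its underside.
- jar: Loose bystander: small clear jar, 28 mm diameter, 35 mm high, standing on the unit's roof by its +y edge, about 100 mm from the screw's axis. Origin at the centre of its underside.
- puck: Loose bystander: white filter puck, 48 mm diameter, 18 mm high, origin at the centre of its underside.

How it is judged:
On the way, in this order (a step that is already met when the one before it is completed fails the run):
1. the drawer is home in its detent (value of joint drawer below 0.003 m), for 0.3 s.
2. the screw, turned backward, has dropped into its thread (value of joint drawer below 0.003 m and z of screw_grip in the frame of unit between 0.1415 and 0.1452 m), for 0.1 s.
At the end, for the whole second after the job is handed in: Drawer home (within 3 mm); screw one turn (a third either way) in after its drop: knob centre 136.2 to 140.2 mm above the bench, not turning, and gripped between the fingers (over 2 N, TCP within 25 mm of its centre) as the program ends (value of joint drawer below 0.003 m and z of screw_grip in the frame of unit between 0.1362 and 0.1402 m and distance between the grasp point and screw_grip below 0.025 m and contact force between the fingers and screw above 2 N and velocity of joint screw between -0.2 and 0.2 rad/s); the arm keeps its last pose, push and grip.
It fails at once if the beaker is pushed away or knocked over (distance of beaker from where it was at the start of the episode above 0.03 m or angle between beaker's own z axis and vertical above 0.5 rad).
It fails at once if the amber small is pushed away or knocked over (distance of amber_small from where it was at the start of the episode above 0.03 m or angle between amber_small's own z axis and vertical above 0.5 rad).
It fails at once if the cup is pushed away or knocked over (distance of cup from where it was at the start of the episode above 0.03 m or angle between cup's own z axis and vertical above 0.5 rad).
It fails at once if the jar is pushed away or knocked over (distance of jar from where it was at the start of the episode above 0.03 m or angle between jar's own z axis and vertical above 0.5 rad).
It fails at once if the puck is pushed away or knocked over (distance of puck from where it was at the start of the episode above 0.03 m or angle between puck's own z axis and vertical above 0.5 rad).
It also fails if it takes over 72 s, if anything falls off the work surface, if the arm or the gripper's body presses on something with over 40 N, if the wrist force passes 120 N, or if a joint passes its speed limit or range.

## Working session

There is one attempt and no reset: what is moved stays moved. The work goes in short steps, Python scripts to look and compute and a tool call to move; the robot and the scene stay as the last step left them, time stands still between calls to the robot, and variables do not carry over. Pictures are saved under pics/ and viewed, at most 10 in all, crops included, and the job is handed in when it is done.

Besides the shell and the picture viewer there is one more tool, called after "Request:" by a JSON object that holds its "api" and its "payload", one argument or row to a line. move_arm: Moves the arm, as the interface text tells. Its arguments: {"type":"object","properties":{"targets":{"type":"array","items":{"type":"number"}},"squeeze":{"type":"number"}},"required":["targets"]}

```bash
mkdir -p pics
cat > h.py <<'E'
import numpy as np,cv2
from station import read_state,grab_frame,ticket
from scipy.spatial.transform import Rotation as Ro
def rot(q): return Ro.from_quat([q[1],q[2],q[3],q[0]]).as_matrix()
def save(n,fn):
    s=read_state(); f=grab_frame(n); cv2.imwrite('pics/'+fn+'.png',f['frame'][:,:,::-1]); 
    f['s']=s; np.save('pics/'+fn+'.npy',f,allow_pickle=True); return f
def load(fn): return np.load('pics/'+fn+'.npy',allow_pickle=True).item()
def ray(f,u,v):
    fl=210/np.tan(np.radians(f['fov_y'])/2)
    d=np.array([(u-f['cx'])/fl,(v-f['cy'])/fl]); s=d.copy()
    for _ in range(20): s=d/(1+f['k1']*(s@s))
    r=np.array([s[0],s[1],1.])
    if 'R' in f: R=f['R'];return -R.T@f['t'],R.T@r
    T=f['T_tool_cam'];W=rot(f['s']['ee_rot']);
    return np.array(f['s']['tcp_pos'])+W@T[:3,3],W@T[:3,:3]@r
def atz(f,u,v,z):
    o,d=ray(f,u,v); return o+d*(z-o[2])/d[2]
def atd(f,u,v):
    o,d=ray(f,u,v); return o+d*f['depth'][int(round(v)),int(round(u))]
E
python3 -c "
from h import *
a=save('scene','scene');b=save('top','top')
cv2.imwrite('pics/both.png',cv2.resize(np.hstack([a['frame'],b['frame']])[:,:,::-1],(800,300)))
print(read_state())
for f in(a,b):print(f['fov_y'],f['k1'],-f['R'].T@f['t'])
"
```

```text
{'t': 0.1, 'joint_pos': array([ 9.26697896e-01,  3.81172767e-01,  1.29810976e+00,  9.79161372e-06,
        1.46361047e+00, -2.15302544e-01]), 'dq': array([ 0.00025151, -0.00203446, -0.00170401,  0.00022239, -0.00104361,
        0.00109795]), 'effort': array([ 3.85812324e-03, -4.38655329e+01, -2.24913901e+01,  7.14906631e-02,
        3.42095818e-02, -9.36617243e-05]), 'tcp_pos': array([0.22855144, 0.50003761, 0.25690116]), 'ee_rot': array([-2.75285358e-04,  2.12759664e-01,  9.77104346e-01, -5.89037002e-04]), 'force': array([-0.31579495,  0.03369583,  1.47220747]), 'torque': array([ 0.01905728,  0.00774343, -0.02992115]), 'finger_force': 0.0, 'width': 0.08793057023578356}
44.17610399042947 -0.014365348095093732 [1.38804595 0.30768685 0.80246213]
51.25087215719277 -0.06780908121041207 [ 0.40874699 -0.00597431  1.33700431]
```

View pics/top.png

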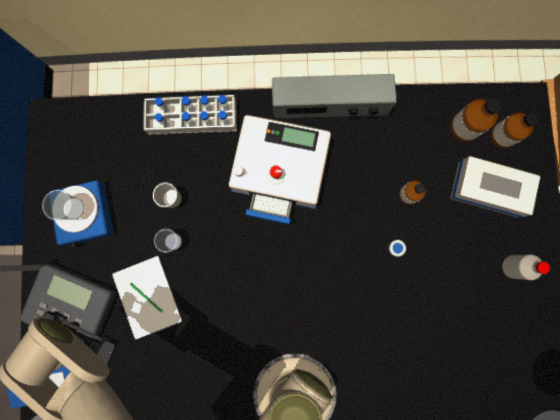

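View pics/scene.png

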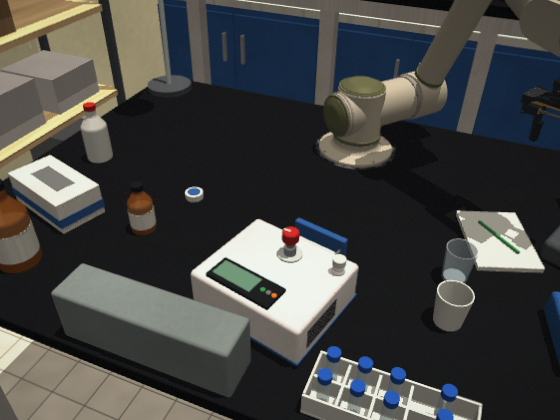

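The top view shows the unit (white, centre about (280,160)) rotated slightly. The red knob is at (276,172), the jar at (239,171), the drawer front is the blue strip at (270,215), and the beaker and cup are at (167,240) and (165,195). I'll enlarge the unit.

```bash
python3 -c "
from h import *
f=load('top');c=f['frame'][105:230,215:345,::-1]
cv2.imwrite('pics/c1.png',cv2.resize(c,None,fx=4.6,fy=4.6,interpolation=cv2.INTER_CUBIC))
hsv=cv2.cvtColor(f['frame'],cv2.COLOR_RGB2HSV)
m=((hsv[...,0]<8)|(hsv[...,0]>172))&(hsv[...,1]>150)&(hsv[...,2]>80)
m[:, :220]=0;m[:,340:]=0
v,u=np.nonzero(m);print(u.min(),u.max(),v.min(),v.max(),u.mean(),v.mean(),len(u))
print('knob',atz(f,(u.min()+u.max())/2,(v.min()+v.max())/2,.161), atd(f,276,172))
for p in [(238,171),(167,240),(165,195),(398,248),(413,192)]:print(atd(f,*p))
"
```

```text
270 281 166 177 275.1485148514852 171.62376237623764 101
knob [0.64337629 0.03248733 0.161     ] [0.64139369 0.03107102 0.16377583]
[0.65326555 0.13813512 0.13604211]
[0.47253792 0.37729554 0.00218621]
[0.61181502 0.38211568 0.00717213]
[ 0.4272642  -0.32436078  0.01819288]
[ 0.58383206 -0.35632453  0.10087685]
```

View pics/c1.png

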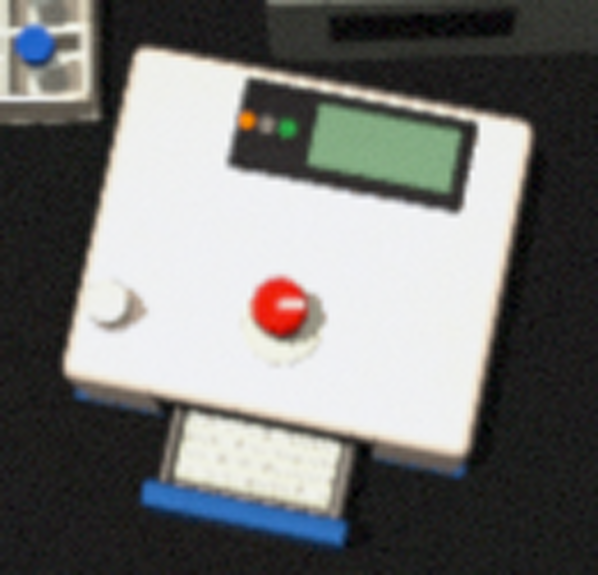

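The crop shows roof corners at (138,47), (530,122), (470,462) and (66,375). The knob is at (278,307), with its stripe pointing right (−y). The drawer front strip runs from (145,490) to (345,535).

```bash
python3 -c "
from h import *
f=load('top')
P=lambda x,y,z:atz(f,215+x/4.6-.4,105+y/4.6-.4,z)
C=[P(*c,.1) for c in[(138,47),(530,122),(470,462),(66,375)]]
C=np.array(C);print(C.round(4),C.mean(0))
for i in range(4):
  d=C[i]-C[(i+1)%4];print(np.linalg.norm(d),np.degrees(np.arctan2(d[1],d[0])))
ct=C.mean(0);k=np.array([.6434,.0325,.161])
yaw=np.arctan2(*( (C[0]+C[1]-C[2]-C[3])[1::-1]));print('yaw',yaw,np.degrees(yaw))
x=np.array([np.cos(yaw),np.sin(yaw)]);y=np.array([-x[1],x[0]])
for n,p in [('knob',k),('jar',P(108,303,.135)),('stripe',P(304,304,.161)),('dL',P(143,500,.088)),('dR',P(345,543,.088)),('dL2',P(150,482,.088)),('dR2',P(348,520,.088))]:
  q=p[:2]-ct[:2];print(n,p.round(4),'unit',q@x,q@y)
r=read_state();print(rot(r['ee_rot']).round(3))
"
```

```text
[[ 0.8273  0.1205  0.1   ]
 [ 0.7697 -0.1263  0.1   ]
 [ 0.5549 -0.0803  0.1   ]
 [ 0.6174  0.1693  0.1   ]] [0.69231977 0.02080638 0.1       ]
0.25344725625592424 76.84486961142586
0.2195958852640077 -12.086033834045592
0.2572326297007941 -104.0490273858126
0.2155448933580649 166.9360957353997
yaw -0.21939516746988005 -12.570417141590019
knob [0.6434 0.0325 0.161 ] unit -0.050292116277576716 0.0007664520690394312
jar [0.655 0.138 0.135] unit -0.06195431458592404 0.10627347303101087
stripe [0.6452 0.0183 0.161 ] unit -0.045465909169408035 -0.012745077895054765
dL [0.5388 0.1238 0.088 ] unit -0.17228796231670912 0.06712100023823073
dR [ 0.508  -0.0015  0.088 ] unit -0.17499790705255738 -0.06188958880689788
dL2 [0.5499 0.1192 0.088 ] unit -0.1603754581609476 0.06505743805532413
dR2 [ 0.5223 -0.0038  0.088 ] unit -0.16054289879370215 -0.06102149969939098
[[-0.909  0.416 -0.001]
 [ 0.416  0.909 -0.001]
 [ 0.    -0.001 -1.   ]]
```

Request:
{"api": "move_arm", "payload": {
  "targets": [0,0,-2,-396,-290,0,-1,0,0,-2,-396,-290,0,-1,0,0,-2,-396,-290,0,-1,0,0,-2,-396,-290,0,-1,0,0,-2,-396,-290,0,-1,0,0,-2,-396,-290,0,-1,0,0,-2,-396,-290,0,-1,0,0,-2,-396,-290,0,-1],
  "squeeze": 20
}}

```text
t: 0.77
tcp_pos: [0.3902, 0.2102, 0.2574]
ee_rot: [-0.0, 0.109, 0.994, -0.0]
force: [1.5, 0.9, 0.1]
width: 0.037
finger_force: 0.0
```

Request:
{"api": "move_arm", "payload": {
  "targets": [0,0,0,-106,-119,0,-1,0,0,0,-106,-119,0,-1,0,0,0,-106,-119,0,-1,0,0,0,-106,-119,40,-1,0,0,0,-106,-119,80,-1,0,0,0,-106,-119,120,-1,0,0,0,-106,-119,160,-1,0,0,0,-106,-119,187,-1]
}}

```text
t: 1.43
tcp_pos: [0.4663, 0.0726, 0.0676]
ee_rot: [-0.001, 0.11, 0.994, -0.0]
force: [-0.2, 0.4, -1.0]
width: 0.0001
finger_force: 0.0
```

```bash
python3 -c "
from h import *
s=read_state();print(s['joint_pos'],s['tcp_pos'],rot(s['ee_rot']).round(3),s['force'])
a=save('scene','s2');b=save('top','t2')
cv2.imwrite('pics/c2.png',np.hstack([cv2.resize(b['frame'][100:250,205:345,::-1],(400,429)),cv2.resize(a['frame'][150:350,180:370,::-1],(400,429))]))"
```

```text
[-9.72159278e-02  4.93861596e-01  1.77328943e+00  1.18747673e-05
  8.77259009e-01 -1.44788865e+00] [0.46625847 0.07258847 0.06761615] [[-0.976  0.218 -0.003]
 [ 0.218  0.976  0.   ]
 [ 0.003 -0.    -1.   ]] [-0.24604424  0.38882902 -0.97341154]
```

View pics/c2.png

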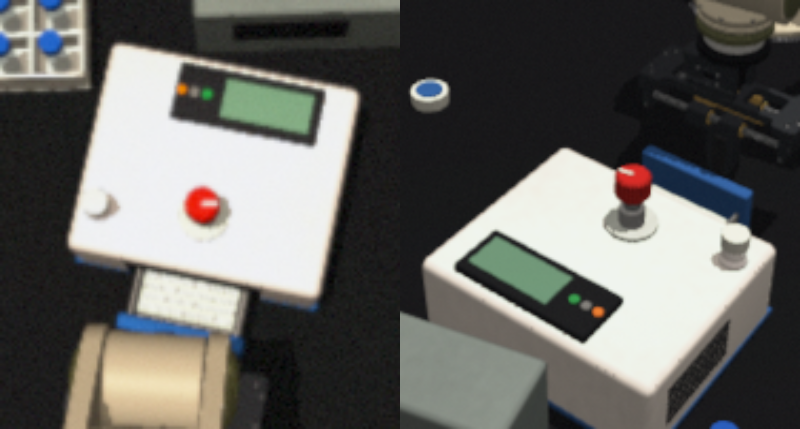

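The gripper stands in front of the drawer panel, centred on it, and nothing else has moved. Now I'll push along tool −x.

Request:
{"api": "move_arm", "payload": {
  "targets": [0,0,0,-20,0,0,-1,0,0,0,-35,0,0,-1,0,0,0,-45,0,0,-1,0,0,0,-55,0,0,-1,0,0,0,-65,0,0,-1,0,0,0,-74,0,0,-1,0,0,0,-80,0,0,-1,0,0,0,-80,0,0,-1]
}}

```text
t: 2.2
tcp_pos: [0.547, 0.0552, 0.0717]
ee_rot: [0.001, 0.11, 0.994, 0.0]
force: [-0.4, 0.4, 0.3]
width: 0.0002
finger_force: 0.0
```

Request:
{"api": "move_arm", "payload": {
  "targets": [0,0,0,-4,0,0,-1,0,0,0,-8,0,0,-1,0,0,0,-11,0,0,-1,0,0,0,-13,0,0,-1,0,0,0,-13,0,0,-1]
}}

```text
t: 2.62
tcp_pos: [0.5583, 0.0527, 0.0708]
ee_rot: [0.0, 0.109, 0.994, 0.0]
force: [0.4, 0.4, 0.1]
width: 0.0004
finger_force: 0.0
```

Request:
{"api": "move_arm", "payload": {
  "targets": [0,0,0,-2,0,0,-1,0,0,0,-4,0,0,-1,0,0,0,-4,0,0,-1]
}}

```text
t: 2.87
tcp_pos: [0.5607, 0.0522, 0.0705]
ee_rot: [-0.002, 0.109, 0.994, 0.0]
force: [-9.0, 1.6, 6.5]
width: 0.0002
finger_force: 4.5
```

```bash
python3 -c "
from h import *
a=save('scene','s3');b=save('top','t3')
cv2.imwrite('pics/c3.png',np.hstack([cv2.resize(b['frame'][100:250,205:345,::-1],(400,429)),cv2.resize(a['frame'][150:350,180:370,::-1],(400,429))]))"
```

```text
(no output)
```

View pics/c3.png

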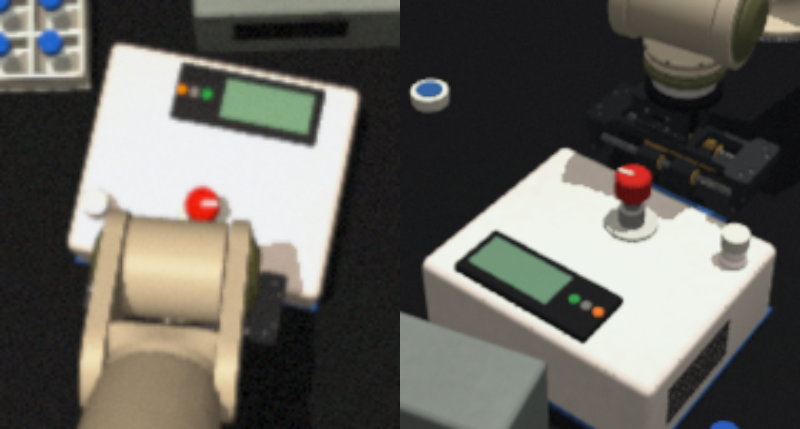

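The drawer looks home, with 9 N of reaction. I'll press a little more to confirm the hard stop, then back off and rise.

Request:
{"api": "move_arm", "payload": {
  "targets": [0,0,0,-3,0,0,-1,0,0,0,-4,0,0,-1,0,0,0,-4,0,0,-1,0,0,0,-4,0,0,-1]
}}

```text
t: 3.3
tcp_pos: [0.5609, 0.0521, 0.0705]
ee_rot: [-0.006, 0.109, 0.994, 0.0]
force: [-27.0, 3.9, 18.3]
width: 0.0006
finger_force: 13.4
```

Request:
{"api": "move_arm", "payload": {
  "targets": [0,0,0,20,0,0,-1,0,0,0,40,0,0,-1,0,0,0,40,0,-40,-0.3,0,0,0,40,0,-80,0.3,0,0,0,40,0,-120,0.5,0,0,0,40,0,-160,0.5,0,0,0,40,0,-160,0.5,0,0,0,40,0,-160,0.5]
}}

```text
t: 3.97
tcp_pos: [0.5277, 0.0596, 0.2324]
ee_rot: [0.002, 0.109, 0.994, 0.0]
force: [0.4, -0.8, 0.5]
width: 0.0383
finger_force: 0.0
```

```bash
python3 -c "
from h import *
w=save('wrist','w1');s=w['s'];b=save('top','t4')
print(s['tcp_pos'],s['joint_pos'],rot(s['ee_rot']).round(3),s['width'],w['fov_y'],w['k1'],w['T_tool_cam'].round(3))
cv2.imwrite('pics/c4.png',np.hstack([cv2.resize(b['frame'][100:250,205:345,::-1],(400,429)),cv2.resize(w['frame'][:,:,::-1],(400,300)) if 0 else cv2.copyMakeBorder(cv2.resize(w['frame'][:,:,::-1],(400,300)),0,129,0,0,0)]))"
```

```text
[0.52767997 0.05955236 0.2323738 ] [-1.10766979e-01  3.65509205e-01  1.39706352e+00  7.69565680e-05
  1.37403434e+00 -1.46231541e+00] [[-0.976  0.218  0.005]
 [ 0.218  0.976 -0.   ]
 [-0.005  0.001 -1.   ]] 0.03833483385572584 63.85224482104449 -0.007729545702666101 [[-0.    -0.955 -0.295  0.077]
 [ 1.    -0.    -0.     0.   ]
 [ 0.    -0.295  0.955 -0.129]
 [ 0.     0.     0.     1.   ]]
```

View pics/c4.png

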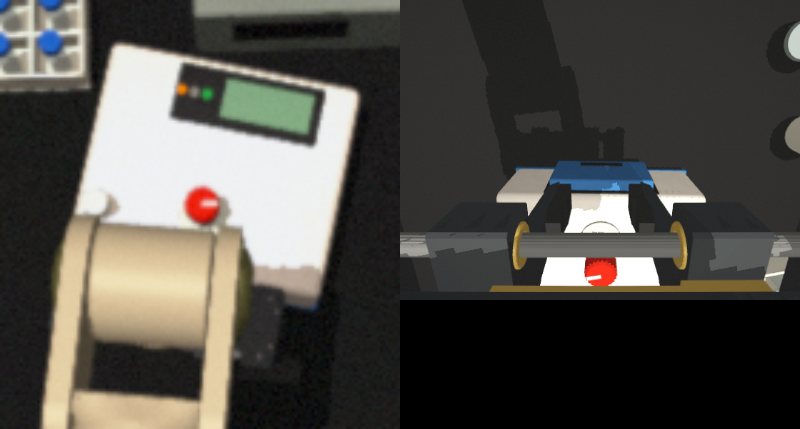

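The wrist view shows the drawer flush and the red knob at about (280,378) full scale. I'll refine the knob axis from the wrist and scene cameras.

```bash
python3 -c "
from h import *
def red(f,u0,u1,v0,v1):
  h=cv2.cvtColor(f['frame'],cv2.COLOR_RGB2HSV);m=((h[...,0]<8)|(h[...,0]>172))&(h[...,1]>150)&(h[...,2]>80)
  M=np.zeros_like(m);M[v0:v1,u0:u1]=m[v0:v1,u0:u1];v,u=np.nonzero(M);return u,v
def pts(f,u,v):
  return np.array([atd(f,a,b) for a,b in zip(u,v) if f['depth'][b,a]>0])
for n,box in[('w1',(200,360,340,420)),('s3',(260,320,210,270)),('t4',(255,300,155,190))]:
  f=load(n);u,v=red(f,*box);print(n,u.min(),u.max(),v.min(),v.max())
  p=pts(f,u,v);t=p[p[:,2]>.157];print(len(p),len(t),t.min(0),t.max(0),t.mean(0),np.median(t,0))
  print('silh', atz(f,(u.min()+u.max())/2,(v.min()+v.max())/2,.149))
"
```

```text
w1 258 303 361 399
1454 1250 [0.62670591 0.01798756 0.15701416] [0.65952394 0.05189014 0.16431613] [0.64084313 0.03624534 0.16162166] [0.63962948 0.0367137  0.16206914]
silh [0.65203991 0.03292159 0.149     ]
s3 283 299 226 244
239 134 [0.63080343 0.01984284 0.15726809] [0.66385728 0.04923909 0.16384814] [0.64928556 0.03573107 0.16062481] [0.65121769 0.03623768 0.16073841]
silh [0.64487793 0.03476807 0.149     ]
t4 270 281 166 177
99 77 [0.62846026 0.01764353 0.15702473] [0.6594657  0.04760814 0.16357896] [0.6440782  0.03395414 0.15984902] [0.64242423 0.03399877 0.15971578]
silh [0.64577045 0.0328798  0.149     ]
```

Request:
{"api": "move_arm", "payload": {
  "targets": [0,0,10,-119,0,0,0.4,0,0,10,-119,0,0,0.4,0,0,10,-119,0,0,0.4,0,0,10,-119,0,0,0.4,0,0,10,-119,0,0,0.4,0,0,10,-119,0,0,0.4,0,0,10,-119,0,0,0.4,0,0,10,-119,0,0,0.4]
}}

```text
t: 4.73
tcp_pos: [0.6429, 0.0337, 0.228]
ee_rot: [-0.002, 0.575, 0.818, -0.001]
force: [0.3, 1.1, -0.4]
width: 0.0614
finger_force: 0.0
```

Request:
{"api": "move_arm", "payload": {
  "targets": [0,0,1.4,0,0,0,0.4,0,0,1.4,0,0,0,0.4,0,0,1.4,0,0,0,0.4]
}}

```text
t: 4.98
tcp_pos: [0.6429, 0.0337, 0.2288]
ee_rot: [-0.001, 0.63, 0.776, -0.001]
force: [-0.5, 0.2, 0.7]
width: 0.0614
finger_force: 0.0
```

```bash
python3 -c "
from h import *
w=save('wrist','w2');s=w['s']
print(s['tcp_pos'],s['joint_pos'],rot(s['ee_rot']).round(3),s['width'])
cv2.imwrite('pics/w2.png',w['frame'][:,:,::-1])
k=np.array([.6437,.0335,.15])-s['tcp_pos'];print(rot(s['ee_rot']).T@k*1000)
h=cv2.cvtColor(w['frame'],cv2.COLOR_RGB2HSV);m=((h[...,0]<8)|(h[...,0]>172))&(h[...,1]>150)&(h[...,2]>80)
v,u=np.nonzero(m)
p=np.array([atd(w,a,b) for a,b in zip(u,v) if w['depth'][b,a]>0]);print(len(p));t=p[p[:,2]>.14]
print(u.min(),u.max(),v.min(),v.max(),t.min(0),t.max(0))
"
```

```text
[0.64288854 0.03365894 0.22879967] [-1.31243220e-01  5.68482484e-01  1.05854174e+00  9.61379077e-06
  1.51738719e+00 -3.38013868e-01] [[-0.205  0.979 -0.003]
 [ 0.979  0.205  0.   ]
 [ 0.001 -0.003 -1.   ]] 0.06138854570590385
[-0.39651808  0.97083861 78.79702843]
2250
257 311 201 259 [0.62778774 0.01841356 0.14086466] [0.66186231 0.05207796 0.16449283]
```

View pics/w2.png

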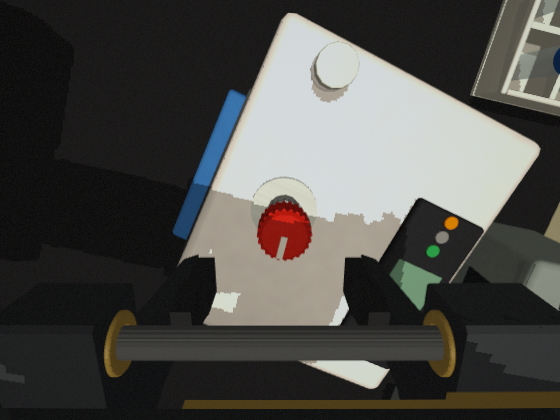

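The view shows the knob at (284,232), centred between the open fingers, with the jar at (336,67) well clear of them. I'll descend and grip.

Request:
{"api": "move_arm", "payload": {
  "targets": [0,0,0,1,2,20,0.4,0,0,0,1,2,45,0.4,0,0,0,1,2,65,0.4,0,0,0,1,2,79,0.4,0,0,0,1,2,79,0.4,0,0,0,1,2,79,-0.6,0,0,0,1,2,79,-0.6,0,0,0,1,2,79,-0.6],
  "squeeze": 6
}}

```text
t: 5.7
tcp_pos: [0.6453, 0.035, 0.1527]
ee_rot: [0.001, 0.631, 0.776, 0.001]
force: [0.2, -0.0, 0.3]
width: 0.0439
finger_force: 0.0
```

Request:
{"api": "move_arm", "payload": {
  "targets": [0,0,0,0,0,0,-0.6,0,0,0,0,0,0,-0.6,0,0,0,0,0,0,-0.6]
}}

```text
t: 5.95
tcp_pos: [0.6452, 0.0351, 0.1523]
ee_rot: [0.001, 0.631, 0.776, 0.0]
force: [0.2, 0.4, 1.4]
width: 0.0336
finger_force: 6.0
```

Request:
{"api": "move_arm", "payload": {
  "targets": [0,0,-1,0,0,0,-0.6,0,0,-2,0,0,0,-0.6,0,0,-3,0,0,0,-0.6,0,0,-4,0,0,0,-0.6,0,0,-5,0,0,0,-0.6,0,0,-6,0,0,0,-0.6,0,0,-6,0,0,0,-0.6,0,0,-6,0,0,0,-0.6]
}}

```text
t: 6.62
tcp_pos: [0.6451, 0.0349, 0.1527]
ee_rot: [0.001, 0.36, 0.933, 0.0]
force: [-0.4, -0.0, 6.1]
width: 0.0338
finger_force: 6.0
```

Request:
{"api": "move_arm", "payload": {
  "targets": [0,0,0,0,0,0,0,0,0,0,0,0,0,0,0,0,0,0,0,0,0,0,0,0,0,0,0,0]
}}

```text
t: 6.95
tcp_pos: [0.6448, 0.0351, 0.1513]
ee_rot: [-0.0, 0.361, 0.933, -0.0]
force: [-0.2, 1.0, -0.2]
width: 0.044
finger_force: 0.0
```

```bash
cat > chk.py <<'E'
from h import *
s=read_state();print(s['t'],s['tcp_pos'],s['joint_pos'][5],s['width'],s['force'][2])
for n in('scene','scene','top'):
  f=grab_frame(n);h=cv2.cvtColor(f['frame'],cv2.COLOR_RGB2HSV);m=((h[...,0]<8)|(h[...,0]>172))&(h[...,1]>150)&(h[...,2]>60)
  M=np.zeros_like(m);b=(265,318,205,265) if n=='scene' else (255,300,155,190)
  M[b[2]:b[3],b[0]:b[1]]=m[b[2]:b[3],b[0]:b[1]];v,u=np.nonzero(M)
  if len(u)==0: print(n,'none');continue
  p=np.array([atd(f,a,b) for a,b in zip(u,v)]);p=p[p[:,2]>.1]
  print(n,len(u),u.min(),u.max(),v.min(),v.max(),v.mean().round(2),'z pct',np.percentile(p[:,2],[2,10,50,90,98]).round(4))
cv2.imwrite('pics/chk.png',f['frame'][:,:,::-1])
E
python3 chk.py
python3 -c "
from h import *
f=load('s3');h=cv2.cvtColor(f['frame'],cv2.COLOR_RGB2HSV);m=((h[...,0]<8)|(h[...,0]>172))&(h[...,1]>150)&(h[...,2]>60)
m[:205]=0;m[265:]=0;m[:,:265]=0;m[:,318:]=0;v,u=np.nonzero(m);p=np.array([atd(f,a,b) for a,b in zip(u,v)]);p=p[p[:,2]>.1];print('ref',len(u),v.min(),v.max(),v.mean(),np.percentile(p[:,2],[2,10,50,90,98]))"
```

```text
6.95 [0.64477993 0.03508047 0.1512593 ] -0.9617995087188008 0.043987838782709836 -0.1532718425921278
scene 105 282 292 229 244 237.69 z pct [0.1392 0.1429 0.1544 0.162  0.2023]
scene 102 282 292 229 244 237.79 z pct [0.1392 0.143  0.1546 0.1614 0.1718]
top none
ref 255 226 244 235.2627450980392 [0.13780603 0.14304554 0.15832775 0.16202979 0.16288016]
```

Request:
{"api": "move_arm", "payload": {
  "targets": [0,0,0,0,0,0,-0.6,0,0,0,0,0,0,-0.6,0,0,-1,0,0,-0.1,-0.6,0,0,-2,0,0,-0.2,-0.6,0,0,-3,0,0,-0.3,-0.6,0,0,-4,0,0,-0.4,-0.6,0,0,-5,0,0,-0.5,-0.6,0,0,-5,0,0,-0.5,-0.6]
}}

```text
t: 7.77
tcp_pos: [0.6447, 0.0348, 0.1519]
ee_rot: [-0.0, 0.105, 0.994, -0.0]
force: [-1.1, -2.0, -0.2]
width: 0.0336
finger_force: 6.0
```

Request:
{"api": "move_arm", "payload": {
  "targets": [0,0,0,0,0,0,0,0,0,0,0,0,0,0,0,0,0,0,0,0,0,0,0,0,0,0,0,0]
}}

```text
t: 8.1
tcp_pos: [0.6449, 0.0352, 0.152]
ee_rot: [0.0, 0.107, 0.994, 0.0]
force: [0.9, 0.3, -0.6]
width: 0.0436
finger_force: 0.0
```

```bash
python3 chk.py
```

```text
8.1 [0.64487976 0.03517173 0.15195776] -1.4840852488810705 0.043595646390738985 -0.5684977077978253
scene 246 282 298 226 244 234.94 z pct [0.1398 0.1449 0.1593 0.1633 0.1716]
scene 245 282 298 226 244 234.93 z pct [0.1398 0.1453 0.1598 0.1634 0.1699]
top none
```

Not dropped yet (same rows as the reference: 226–244). Next step back.

Request:
{"api": "move_arm", "payload": {
  "targets": [0,0,0,0,0,0,-0.6,0,0,0,0,0,0,-0.6,0,0,-1,0,0,-0.1,-0.6,0,0,-2,0,0,-0.2,-0.6,0,0,-3,0,0,-0.3,-0.6,0,0,-4,0,0,-0.4,-0.6,0,0,-5,0,0,-0.5,-0.6,0,0,-5,0,0,-0.5,-0.6]
}}

```text
t: 8.92
tcp_pos: [0.6448, 0.0346, 0.1523]
ee_rot: [-0.0, -0.156, 0.988, -0.0]
force: [-0.4, -2.3, -0.4]
width: 0.0333
finger_force: 6.0
```

Request:
{"api": "move_arm", "payload": {
  "targets": [0,0,0,0,0,0,0,0,0,0,0,0,0,0,0,0,0,0,0,0,0,0,0,0,0,0,0,0]
}}

```text
t: 9.25
tcp_pos: [0.6449, 0.0352, 0.1526]
ee_rot: [0.0, -0.154, 0.988, 0.0]
force: [-0.7, -0.2, -0.0]
width: 0.0441
finger_force: 0.0
```

```bash
python3 chk.py
```

```text
9.25 [0.64489997 0.03523528 0.15255944] -2.007590632811586 0.04414076191395882 -0.03339195684831131
scene 242 283 299 228 246 237.05 z pct [0.1351 0.139  0.1541 0.1578 0.1586]
scene 242 283 299 228 246 237.05 z pct [0.1342 0.1389 0.1536 0.1577 0.1591]
top none
```

The screw has dropped: the knob is about 6 mm lower and shifted 2 px. I'll wind the open gripper further back for more forward range, lower it and grip.

Request:
{"api": "move_arm", "payload": {
  "targets": [0,0,-1,0,0,1,0.05,0,0,-2,0,0,2,0.05,0,0,-3,0,0,3,0.05,0,0,-4,0,0,4,0.05,0,0,-5,0,0,5,0.05,0,0,-6,0,0,6,0.05,0,0,-7,0,0,6.5,0.05,0,0,-7.5,0,0,6.5,0.05]
}}

```text
t: 10.07
tcp_pos: [0.6449, 0.0351, 0.1459]
ee_rot: [-0.0, -0.523, 0.853, 0.0]
force: [-0.4, 0.1, -0.4]
width: 0.0466
finger_force: 0.0
```

Request:
{"api": "move_arm", "payload": {
  "targets": [0,0,0,0,0,0,-0.6,0,0,0,0,0,0,-0.6,0,0,0,0,0,0,-0.6,0,0,0,0,0,0,-0.6],
  "squeeze": 8
}}

```text
t: 10.4
tcp_pos: [0.6453, 0.0349, 0.1461]
ee_rot: [0.0, -0.52, 0.854, -0.0]
force: [2.7, -1.2, -0.1]
width: 0.0336
finger_force: 8.0
```

```bash
python3 chk.py
```

```text
10.4 [0.6452826  0.03486407 0.14610145] -2.7930226373611564 0.033615521142054385 -0.10027226153610064
scene 155 287 299 229 246 238.27 z pct [0.1346 0.1388 0.1513 0.1577 0.159 ]
scene 155 287 299 229 246 238.21 z pct [0.1351 0.1384 0.1524 0.1574 0.1584]
top none
```

Gripped. Now forward, following it down at 0.1 mm per 6°.

Request:
{"api": "move_arm", "payload": {
  "targets": [0,0,1,0,0,0.1,-0.6,0,0,2,0,0,0.2,-0.6,0,0,3,0,0,0.3,-0.6,0,0,4,0,0,0.4,-0.6,0,0,5,0,0,0.5,-0.6,0,0,6,0,0,0.6,-0.6,0,0,7,0,0,0.7,-0.6,0,0,8,0,0,0.8,-0.6]
}}

```text
t: 11.22
tcp_pos: [0.6453, 0.0348, 0.1453]
ee_rot: [0.001, -0.125, 0.992, -0.0]
force: [4.3, -2.7, -1.2]
width: 0.0336
finger_force: 8.0
```

Request:
{"api": "move_arm", "payload": {
  "targets": [0,0,1,0,0,0.1,-0.6,0,0,2,0,0,0.2,-0.6,0,0,3,0,0,0.3,-0.6,0,0,4,0,0,0.4,-0.6,0,0,5,0,0,0.5,-0.6,0,0,6,0,0,0.6,-0.6,0,0,7,0,0,0.7,-0.6,0,0,8,0,0,0.8,-0.6]
}}

```text
t: 11.88
tcp_pos: [0.6453, 0.0346, 0.1445]
ee_rot: [0.001, 0.289, 0.957, -0.0]
force: [5.4, -3.1, -2.0]
width: 0.0335
finger_force: 8.0
```

```bash
python3 chk.py; python3 -c "
from h import *
print(read_state()['torque'],read_state()['finger_force'])"
```

```text
11.8833 [0.64534516 0.0346355  0.14447704] -1.1132665262028145 0.0335044390962616 -1.9828468688635446
scene 127 282 292 232 246 239.18 z pct [0.1351 0.1379 0.1507 0.1562 0.1982]
scene 125 282 292 232 246 239.27 z pct [0.1347 0.1383 0.1503 0.1566 0.1591]
top none
[-0.38641532 -0.75566942 -0.01838698] 7.999374247156084
```

Request:
{"api": "move_arm", "payload": {
  "targets": [0,0,1,0,0,0.1,-0.6,0,0,2,0,0,0.2,-0.6,0,0,3,0,0,0.3,-0.6,0,0,4,0,0,0.4,-0.6,0,0,5,0,0,0.5,-0.6,0,0,6,0,0,0.6,-0.6,0,0,7,0,0,0.7,-0.6,0,0,8,0,0,0.8,-0.6]
}}

```text
t: 12.7
tcp_pos: [0.6453, 0.0345, 0.1437]
ee_rot: [0.001, 0.653, 0.758, 0.0]
force: [3.5, -2.8, -0.5]
width: 0.0336
finger_force: 8.0
```

Request:
{"api": "move_arm", "payload": {
  "targets": [0,0,1,0,0,0.1,-0.6,0,0,2,0,0,0.2,-0.6,0,0,3,0,0,0.3,-0.6,0,0,4,0,0,0.4,-0.6,0,0,5,0,0,0.5,-0.6,0,0,6,0,0,0.6,-0.6,0,0,7,0,0,0.7,-0.6,0,0,8,0,0,0.8,-0.6]
}}

```text
t: 13.37
tcp_pos: [0.6451, 0.0345, 0.1429]
ee_rot: [0.001, 0.904, 0.427, 0.0]
force: [2.8, -3.9, -1.1]
width: 0.0338
finger_force: 8.0
```

Request:
{"api": "move_arm", "payload": {
  "targets": [0,0,1,0,0,0.1,-0.6,0,0,2,0,0,0.2,-0.6,0,0,3,0,0,0.3,-0.6,0,0,4,0,0,0.4,-0.6,0,0,5,0,0,0.5,-0.6,0,0,6,0,0,0.6,-0.6,0,0,7,0,0,0.7,-0.6,0,0,8,0,0,0.8,-0.6]
}}

```text
t: 14.03
tcp_pos: [0.6449, 0.0346, 0.1421]
ee_rot: [0.0, 1.0, 0.022, 0.0]
force: [1.7, -2.7, 0.9]
width: 0.0334
finger_force: 8.0
```

Request:
{"api": "move_arm", "payload": {
  "targets": [0,0,1,0,0,0.1,-0.6,0,0,2,0,0,0.2,-0.6,0,0,3,0,0,0.3,-0.6,0,0,4,0,0,0.4,-0.6,0,0,5,0,0,0.5,-0.6,0,0,6,0,0,0.6,-0.6,0,0,7,0,0,0.7,-0.6,0,0,8,0,0,0.8,-0.6]
}}

```text
t: 14.7
tcp_pos: [0.6449, 0.0348, 0.1413]
ee_rot: [0.0, 0.922, -0.386, 0.0]
force: [2.6, -1.2, 1.0]
width: 0.0339
finger_force: 8.0
```

```bash
python3 chk.py; python3 -c "
from h import *
print(read_state()['torque'],read_state()['joint_pos'])"
```

```text
14.7 [0.64491654 0.03484642 0.14128061] 2.2355146234618406 0.033910198304348896 0.9628548127895962
scene 86 282 290 234 247 240.84 z pct [0.1327 0.1352 0.1472 0.1528 0.159 ]
scene 85 282 290 234 247 240.78 z pct [0.1317 0.1348 0.1472 0.1538 0.388 ]
top none
[-0.43580166 -0.25129672 -0.10096594] [-1.28829296e-01  6.41427531e-01  1.18320320e+00 -3.56776779e-04
  1.31659113e+00  2.22838107e+00]
```

Request:
{"api": "move_arm", "payload": {
  "targets": [0,0,1,0,0,0.1,-0.6,0,0,2,0,0,0.2,-0.6,0,0,3,0,0,0.3,-0.6,0,0,4,0,0,0.4,-0.6,0,0,5,0,0,0.5,-0.6,0,0,5,0,0,0.5,-0.6,0,0,5,0,0,0.5,-0.6,0,0,5,0,0,0.5,-0.6]
}}

```text
t: 15.52
tcp_pos: [0.645, 0.035, 0.1408]
ee_rot: [-0.0, 0.793, -0.609, 0.0]
force: [4.1, -2.5, 0.8]
width: 0.034
finger_force: 8.0
```

```bash
python3 chk.py; python3 -c "
from h import *
a=save('scene','s5');w=save('wrist','w5');s=w['s'];print(s['joint_pos'],s['dq'],rot(s['ee_rot']).round(3))
r=load('s3')
cv2.imwrite('pics/c5.png',np.hstack([cv2.resize(r['frame'][200:300,240:370,::-1],(390,300),interpolation=2),cv2.resize(a['frame'][200:300,240:370,::-1],(390,300),interpolation=2)]))"
```

```text
15.5167 [0.64503619 0.03495152 0.14077633] 2.7510771659827933 0.03397969323254137 0.8420079850138676
scene none
scene none
top none
[-1.28706317e-01  6.41913052e-01  1.18381280e+00 -7.92788813e-05
  1.31541214e+00  2.75404443e+00] [ 8.50997490e-04  2.02653062e-03 -5.31612911e-04  9.87478830e-05
 -2.05099192e-03  1.01911087e-02] [[ 0.256 -0.967  0.   ]
 [-0.967 -0.256 -0.   ]
 [ 0.    -0.    -1.   ]]
```

View pics/c5.png

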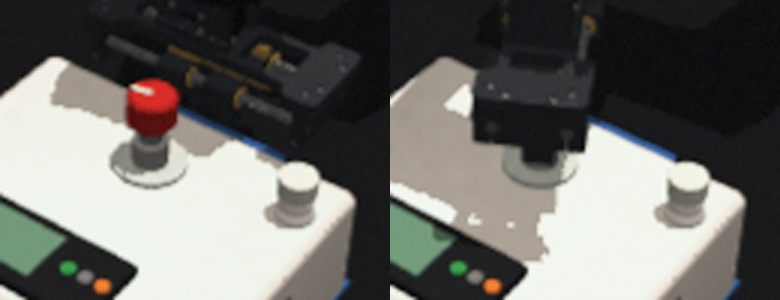

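The fingers hide the knob; the jar and drawer are in place. I'll release, turn the gripper back to measure the knob height, and regrip for the last bit.

Request:
{"api": "move_arm", "payload": {
  "targets": [0,0,0,0,0,0,0,0,0,0,0,0,0,0,0,0,0,0,0,0,0,0,0,-1,0,0,0,0,0,0,-2,0,0,0,0,0,0,-3,0,0,0,0,0,0,-4,0,0,0,0,0,0,-5,0,0,0,0]
}}

```text
t: 16.43
tcp_pos: [0.6444, 0.0354, 0.1404]
ee_rot: [0.0, 0.924, -0.382, -0.001]
force: [0.2, -0.1, 0.7]
width: 0.044
finger_force: 0.0
```

Request:
{"api": "move_arm", "payload": {
  "targets": [0,0,-1,0,0,0,0,0,0,-2,0,0,0,0,0,0,-3,0,0,0,0,0,0,-4,0,0,0,0,0,0,-5,0,0,0,0,0,0,-6,0,0,0,0,0,0,-7,0,0,0,0,0,0,-8,0,0,0,0]
}}

```text
t: 17.1
tcp_pos: [0.6444, 0.0354, 0.1404]
ee_rot: [-0.0, 1.0, 0.027, -0.001]
force: [-0.2, 0.3, -0.8]
width: 0.0441
finger_force: 0.0
```

```bash
python3 chk.py
```

```text
17.1 [0.64442805 0.03541037 0.14041016] 1.3889999949860734 0.04406944239899292 -0.8154780427345215
scene 245 282 298 230 248 239.04 z pct [0.1311 0.1339 0.1489 0.1523 0.1537]
scene 244 282 298 230 248 239.06 z pct [0.1301 0.1339 0.1485 0.1525 0.1539]
top none
```

The knob has sunk about 5.1 mm since the drop, as expected for 318°. I'll regrip and turn the last ~42°.

Request:
{"api": "move_arm", "payload": {
  "targets": [0,0,0,0,0,0,-0.6,0,0,0,0,0,0,-0.6,0,0,0,0,0,0,-0.6,0,0,0,0,0,0,-0.6]
}}

```text
t: 17.58
tcp_pos: [0.6448, 0.0347, 0.1407]
ee_rot: [0.0, 1.0, 0.023, -0.0]
force: [-0.3, -2.8, -0.2]
width: 0.0335
finger_force: 8.0
```

Request:
{"api": "move_arm", "payload": {
  "targets": [0,0,1,0,0,0.1,-0.6,0,0,2,0,0,0.2,-0.6,0,0,3,0,0,0.3,-0.6,0,0,4,0,0,0.4,-0.6,0,0,5,0,0,0.5,-0.6,0,0,6,0,0,0.6,-0.6,0,0,7,0,0,0.7,-0.6,0,0,7,0,0,0.7,-0.6]
}}

```text
t: 18.25
tcp_pos: [0.6449, 0.035, 0.1399]
ee_rot: [-0.0, 0.941, -0.338, 0.0]
force: [0.1, -0.6, -0.3]
width: 0.0332
finger_force: 8.0
```

Request:
{"api": "move_arm", "payload": {
  "targets": [0,0,0,0,0,0,-0.6,0,0,0,0,0,0,-0.6,0,0,0,0,0,0,-0.6,0,0,0,0,0,0,-0.6]
}}

```text
t: 18.58
tcp_pos: [0.6449, 0.0351, 0.14]
ee_rot: [-0.0, 0.942, -0.335, 0.0]
force: [0.2, -1.6, -0.1]
width: 0.0337
finger_force: 8.0
```

```bash
python3 chk.py; python3 -c "
from h import *
s=read_state();print(s['dq'],s['finger_force'])"
```

```text
18.5833 [0.64490286 0.03506716 0.13996885] 2.1261621057118476 0.033661339938679605 -0.06088400050775142
scene 103 282 291 233 248 241.07 z pct [0.1296 0.1323 0.1444 0.1519 0.1899]
scene 104 282 291 233 248 241.05 z pct [0.1287 0.1329 0.1447 0.1523 0.1899]
top none
[-0.00039259  0.00101349 -0.00048692  0.00104427 -0.0005037   0.0023634 ] 7.999297860078514
```

```bash
python3 -c "
from station import ticket
print(ticket.finish_job())"
```

```text
the job is handed in; nothing more can be done
None
```

I pushed the drawer home, backed the screw until it dropped into its thread, then turned it forward about one full turn, ending with the knob held at 8 N. I handed the job in at 18.6 s, and no verdict came back.

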